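Pop the ampoule box hatch

TASK

Two boxes with push-push hatches stand on the medicine room's bench: press the thumb pad of the long box's hatch once with your fingertips, all the way in, and let go so that the hatch pops up by itself. Then keep clear of it and watch for about two seconds that it stays open; do not push it back down. Leave the square box shut, and do not lift or shove any of the things standing about.

Things in the scene. Friction and masses are not known exactly. Their poses are not given: they have to be found in the camera images.
- long_box: The long ampoule box, fixed to the table: 110 mm deep (its x) by 200 mm wide (its y), grey body with a white flat hatch on top; closed, the hatch's top is 91 mm above the table. Origin: centre of its underside; z up; the hinge runs along its +x edge and the latch side is its -x edge, turned roughly towards the robot.
- long_box_pad (a point): centre of the top of the round grey thumb pad, 26 mm across and 3 mm high, on top of the long box's hatch, 88 mm from the hinge line and 16 mm in from the latch edge, half-way along it. Shut, this point is 94 mm above the table. The push-push latch lies under it. It moves with the hatch.
- long_box_hatch (a joint): hatch angle, rad: 0 shut and latched, negative pressed in (stop at -0.085, 7.5 mm down at the pad), positive open. Pressing the pad takes 2 to 3 N; the latch lets go 4 to 6 mm down, so press to the stop. Once the finger moves up, a light damped spring (1.2 N at the pad) swings the hatch up to a stop at 1.25 in about 1.5 s, where it stays. Pushed down again it does not latch.
- long_box_hinge (a point): middle of the hinge line of the long box's hatch, 85 mm above the table, 49 mm to +x of the box's centre. The hatch reaches 104 mm from this line and sweeps up around it.
- square_box: The square box, same height and mechanism as the long one, to be left shut, fixed to the table: 110 mm deep (its x) by 110 mm wide (its y), grey body with a white flat hatch on top; closed, the hatch's top is 91 mm above the table. Origin: centre of its underside; z up; the hinge runs along its +x edge and the latch side is its -x edge, turned roughly towards the robot.
- square_box_hatch (a joint): angle of the square box's hatch, rad: 0 shut and latched, same mechanism; to be left shut.
- pill_bottle: white screw-cap pill bottle, 48 mm across, 85 mm tall, standing between the two boxes (bystander; leave it where it is). Origin: centre of its underside.
- amber_bottle: brown glass medicine bottle, 54 mm across, 140 mm tall, standing between the two boxes, farther from the robot (bystander; leave it where it is). Origin: centre of its underside.
- tall_carton: standing medicine carton, 45 x 90 x 110 mm, behind the boxes (bystander; leave it where it is). Origin: centre of its underside.
- flat_carton: flat medicine carton, 60 x 120 x 40 mm, behind the boxes (bystander; leave it where it is). Origin: centre of its underside.
- dosing_cup: small open dosing cup, 40 mm across, 35 mm tall, at the robot's left (bystander; leave it where it is). Origin: centre of its underside.
- pill_tray: seven-day pill tray, 50 x 150 x 28 mm, at the robot's right (bystander; leave it where it is). Origin: centre of its underside.
- tablet_jar: wide white jar, 64 mm across, 100 mm tall, at the robot's left (bystander; leave it where it is). Origin: centre of its underside.
- spatula: spatula lying on the table at the robot's right (bystander; leave it where it is). Origin: middle of its length, underside.

How it is judged:
On the way, in this order (a step that is already met when the one before it is completed fails the run):
1. the long box's hatch is pressed in by the fingers on its thumb pad (value of joint long_box_hatch below -0.045 rad and contact force between the fingers and long_box_thumb_pad above 1 N), for 0.02 s.
2. the hatch has popped up and stays open, untouched, for 1.5 seconds (value of joint long_box_hatch above 1.1 rad and contact force between each of the fingers, the arm and long_box below 0.2 N), for 1.5 s.
At the end, for the whole second after the job is handed in: The long box's hatch stands open and still (over 1.1 rad; its stop is at 1.25) with nothing of the robot touching the box, after it was pressed in once by the fingers on its thumb pad and stayed open untouched for 1.5 seconds; the square box is shut (within -0.03 to 0.05 rad) (all of step 2 and velocity of joint long_box_hatch between -0.1 and 0.1 rad/s and value of joint square_box_hatch between -0.03 and 0.05 rad).
It fails at once if the square box's hatch is popped open (value of joint square_box_hatch above 0.12 rad).
It fails at once if the long box's open hatch is pushed back down (closing faster than 0.3 rad/s between 0.3 and 1.0 rad) (value of joint long_box_hatch between 0.3 and 1 rad and velocity of joint long_box_hatch below -0.3 rad/s).
It fails at once if a bystander is lifted, knocked over or shoved more than 30 mm (distance of any of pill_bottle, amber_bottle, tall_carton, flat_carton, dosing_cup, pill_tray, tablet_jar, spatula from where it was at the start of the episode above 0.03 m or angle between any of pill_bottle, amber_bottle, tall_carton, flat_carton, dosing_cup, pill_tray, tablet_jar's own z axis and vertical above 0.5 rad).
It also fails if it takes over 32 s, if anything falls off the work surface, if the arm or the gripper's body presses on something with over 40 N, if the wrist force passes 120 N, or if a joint passes its speed limit or range.

ROBOT

A 7-joint arm with a two-finger parallel gripper is mounted at the origin on the work surface. World frame = base frame: x ahead of the robot, y to its left, z up, the work surface at z = 0. Lengths are in m, angles in rad, forces in N, time in s.
With the tool pointing down it reaches from about 0.35 to 0.775 m from the base axis. Payload 3.1 kg.
Tool frame: the origin (TCP) lies midway between the tips of the shut fingers; the grasp point (between the pads) lies hold_point_z behind it (hold_point_z is the distance from the TCP to the grasp point, in m); z points along the fingers, y is the line along which they close (so a half turn about z gives the same grasp; the last joint's range is limited). The gripper opens to 85 mm and grips with 20 to 120 N. Pads are 22 mm wide; open, the fingers measure 114 mm over their backs; the gripper's body (76 mm by 85 mm) begins 54 mm behind the grasp point. The pads swing forward as they close: fully open they stand 13 mm farther back than shut.
Start: joints at [-1.155, 0.311, 0.014, 1.512, -0.004, 1.319, -0.027], TCP at [0.243, 0.493, 0.231] pointing down, gripper open.
Joint ranges: [-2.7, 2.7], [-0.3, 1.91], [-1.27, 1.3], [0.12, 2.57], [-1.44, 4.58], [0.2, 2.03], [-3.05, 3.05]. Speed limits (rad/s): [2.79, 2.79, 3.14, 3.14, 3.14, 3.14, 3.14].

INTERFACE

Orientations are given as a unit quaternion [x, y, z, w].
In Python, from cell import state, snapshot, sign_off, hold_point_z gives the robot as it stands.
- The arm moves only by the tool send_rows, never from a script. Its arguments are lists of equal length, an entry for each row: "hand": the finger opening in cm, from 0 to 8.54; "xyz": the shift along the tool's x, y, z in cm, a list of three; "turn": the turn about the tool's z in degrees. In form: {"hand": [hand, ...], "xyz": [[x, y, z], ...], "turn": [turn, ...]}. A call has 1 to 10 rows; each row shifts and turns the commanded pose from where the row before left it, along the tool's axes as they then stand; what a row does not reach is not made up. A row lasts 1/12 s, in which the tool goes at most 41.7 mm and 7.16 degrees, less where a joint would pass 70% of its speed; a pose out of reach is approached as far as the arm can. A call is refused whole if a number of a shift passes 4.17 or a number of a turn 7.16, either way. A call with a gripper value outside its range is refused whole. The fingers move at their own pace and stop on an object; "squeeze" is the grip in N (left out, the last holds). Time passes only in rows, so rows that do not move let the fingers close. It gives the time, the measured TCP pose, the force, the opening and the grip force at its end, in the units of the state.
- state(): the state, without advancing time (a new reading comes with each control period).
- snapshot(name): name is "side" or "top"; returns a dict with "color" (384x512x3 uint8, red, green, blue), "depth" (384x512 float32, m along the optical axis (not along the pixel's ray), 0 where there is no reading), "fx", "fy", "cx", "cy" (pixels), "R" (3x3) and "t" (3): a world point X has camera coordinates R X + t. Camera axes: x right, y down, z forward; pixel columns grow to the right and rows downward; lengths in m; the calibration is good to about 2 mm. A picture is of the moment at which its call begins.
- sign_off(): hands the job in; it is judged then, once.
The state is a dict: "time": time; "joint_pos": joint angles; "qvel": joint speeds; "tau": joint torques, N m; "position": TCP position; "eef_rot": TCP orientation; "ft_force": force on the tool from outside, world axes, zero at the start; "torque": the same for the moment, N m; "opening": opening from 0.0 (shut) to 1.0 (fully open); "gripper_force": force on a finger pad.
Only numpy, scipy, OpenCV 4.12 (cv2) and the standard library are available. Lean on these libraries where they do the work, as an engineer would, in place of code of your own. Each camera call takes 0.05 s, during which the arm holds its last target. There are 200 camera calls.

## Working session

There is one attempt and no reset: what is moved stays moved. The work goes in short steps, Python scripts to look and compute and a tool call to move; the robot and the scene stay as the last step left them, time stands still between calls to the robot, and variables do not carry over. Pictures are saved under pics/ and viewed, at most 10 in all, crops included, and the job is handed in when it is done.

Besides the shell and the picture viewer there is one more tool, called after ">>>" as a command line: name --pt "numbers of a row" for each row, then --argument value for the rest. send_rows: Moves the arm, as the interface text tells. Its arguments: {"type":"object","properties":{"hand":{"type":"array","items":{"type":"number"}},"xyz":{"type":"array","items":{"type":"array","items":{"type":"number"}}},"turn":{"type":"array","items":{"type":"number"}},"squeeze":{"type":"number"}},"required":["hand","xyz","turn"]}

```bash
mkdir -p pics
python3 - <<'E'
from cell import *
import cv2,pickle
s=state();print({k:s[k] for k in('time','position','eef_rot','opening','ft_force')},hold_point_z)
for n in('top','side'):
    d=snapshot(n);pickle.dump(d,open(n+'.pkl','wb'));cv2.imwrite(f'pics/{n}0.png',d['color'][:,:,::-1])
    print(n,d['R'],d['t'],d['fx'],d['cx'],d['cy'])
E
```

```text
{'time': 0.0, 'position': array([0.24276093, 0.49272461, 0.23022263]), 'eef_rot': array([ 2.26866977e-01,  9.73925047e-01, -1.15316318e-03, -2.21225918e-04]), 'opening': 0.9969452428330943, 'ft_force': array([-0.33157213, -0.3617934 , -0.64874006])} 0.0187
top [[-2.63268058e-02 -9.99653363e-01  2.30021581e-04]
 [-9.88240492e-01  2.59915650e-02 -1.50682341e-01]
 [ 1.50624130e-01 -4.19430136e-03 -9.88582207e-01]] [0.01158559 0.59062921 1.47423877] 396.3073113182004 258.66422977578685 193.44051606444748
side [[-0.98755837 -0.15647428  0.01562924]
 [-0.1294773   0.75269582 -0.64551114]
 [ 0.08924183 -0.63950356 -0.76359092]] [0.57805029 0.12435588 1.22650174] 361.13723512415993 251.35885763501776 198.09932525785604
```

View pics/top0.png

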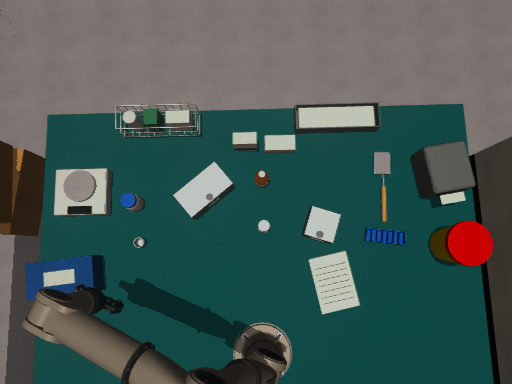

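View pics/side0.png

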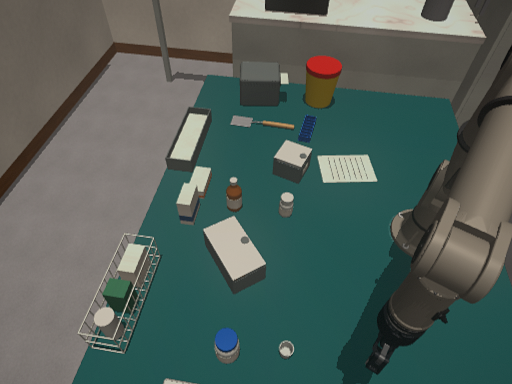

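The top view shows the long box at about (204,190) with its pad near (209,197), and the square box at (322,225). In the side view the long box's pad is near (244,240).

```bash
cat > h.py <<'E'
import numpy as np,cv2
def cast(d,uv,z):
    r=d['R'].T@np.array([(uv[0]-d['cx'])/d['fx'],(uv[1]-d['cy'])/d['fy'],1]);c=-d['R'].T@d['t']
    return c+r*(z-c[2])/r[2]
E
python3 - <<'E'
from h import *;import pickle
for n,p in(('top',(209,197)),('side',(244,240))):
    d=pickle.load(open(n+'.pkl','rb'));g=cv2.cvtColor(d['color'],cv2.COLOR_RGB2GRAY)
    x,y=p;w=g[y-8:y+9,x-8:x+9]
    if n=='top':print(w)
    # hatch: bright component around pad
    m=(g>150).astype(np.uint8)
    k,l,st,_=cv2.connectedComponentsWithStats(m)
    lab=np.bincount(l[y-12:y+13,x-12:x+13].ravel())[1:].argmax()+1
    mm=(l==lab).astype(np.uint8);c=max(cv2.findContours(mm,0,2)[0],key=cv2.contourArea)
    q=cv2.approxPolyDP(cv2.convexHull(c),5,True)[:,0];P=np.array([cast(d,u,.091) for u in q]);print(n,q.tolist(),P.round(3).tolist(),np.linalg.norm(P-np.roll(P,-1,0),axis=1).round(3))
    f=np.zeros_like(mm);cv2.drawContours(f,[cv2.convexHull(c)],-1,1,-1)
    f=cv2.erode(f,np.ones((3,3)))
    ww=np.clip(190.-g,0,None)*f;ww[g>140]=0
    win=np.zeros_like(ww);win[y-9:y+10,x-9:x+10]=1;ww=(ww*win>0)
    v,u=np.nonzero(ww);print('pad px',u.mean(),v.mean(),ww.sum(),cast(d,(u.mean(),v.mean()),.094).round(4), 'depth',d['depth'][y,x])
    cv2.imwrite('pics/%s_c.png'%n,cv2.resize(d['color'][y-45:y+45,x-45:x+45,::-1],None,fx=6,fy=6,interpolation=0))
E
```

```text
[[195 195 195 194 194 195 194 194 196 194 196 194 194 194 195 193 194]
 [194 194 195 195 194 195 195 193 194 195 194 194 195 195 195 194 195]
 [194 195 194 194 195 195 194 195 195 194 195 195 194 194 194 194 194]
 [195 194 194 195 194 194 195 194 194 192 194 194 194 196 194 195 195]
 [195 194 194 194 195 195 192 167 169 161 186 194 194 195 194 194 194]
 [194 195 195 195 194 192 126 106 106 106 120 184 194 194 193 194 195]
 [195 195 194 194 195 141 109 107 107 107 107 130 186 194 195 193 189]
 [195 193 193 194 195 131 109 107 108 108 107 108 185 195 192 172  78]
 [194 194 195 194 194 130 109 108 109 109 110 111 185 192 128  62  39]
 [195 194 195 194 195 133 110 109 110 109 108 115 181 108  52  36  67]
 [195 196 195 195 195 195 134 115 113 113 108 179  96  48  35  55  88]
 [194 195 195 195 195 195 194 173 141 147 180  86  44  38  48  63  51]
 [196 195 195 195 194 194 195 194 191 160  69  49  54  65  66  51  37]
 [194 194 194 195 195 195 194 191 125  57  38  66  86  69  45  37  39]
 [195 194 194 195 195 195 190 101  49  36  66  85  62  38  37  38  58]
 [194 194 194 194 194 190  92  45  39  57  64  50  38  36  38  57  61]
 [195 195 195 192 183  83  40  36  63  65  50  37  38  37  57  60  60]]
top [[214, 162], [231, 183], [191, 216], [173, 195]] [[0.708, 0.161, 0.091], [0.626, 0.098, 0.091], [0.506, 0.248, 0.091], [0.586, 0.314, 0.091]] [0.103 0.191 0.104 0.196]
pad px 209.02777777777777 196.47222222222223 36 [0.5767 0.1803 0.094 ] depth 1.4701184
side [[233, 216], [265, 263], [233, 279], [204, 231]] [[0.631, 0.097, 0.091], [0.507, 0.249, 0.091], [0.589, 0.314, 0.091], [0.708, 0.169, 0.091]] [0.196 0.104 0.188 0.105]
pad px 244.3181818181818 239.75 44 [0.5795 0.1821 0.094 ] depth 1.0898708
```

View pics/top_c.png

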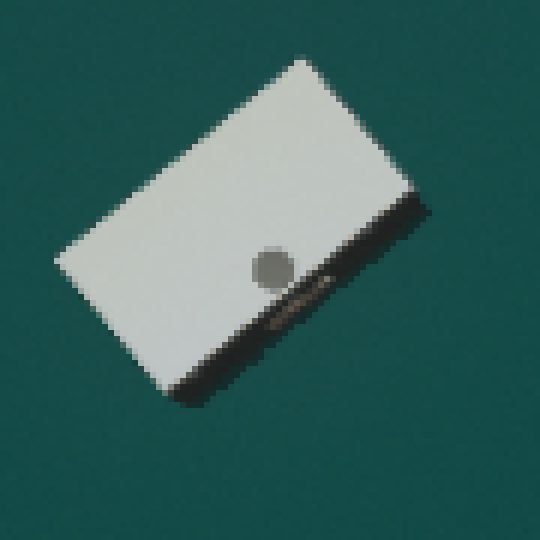

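The two views agree on the pad to within 3 mm: about (0.578, 0.181, 0.094). It also sits 16 mm in from the middle of the latch edge, and the hatch measures 104 x 195 mm, as it should. I'll shut the fingers and move above it.

>>> send_rows --hand '[0, 0, 0, 0, 0, 0, 0, 0, 0, 0]' --pt "-2 -0.6 0" --pt "-3 -0.9 0" --pt "-3 -0.9 0" --pt "-3 -0.9 0" --pt "-3 -0.9 0" --pt "-3 -0.9 0" --pt "-3 -0.9 0" --pt "-3 -0.9 0" --pt "-3 -0.9 0" --pt "-3 -0.9 0" --turn '[0, 0, 0, 0, 0, 0, 0, 0, 0, 0]' --squeeze 20

```text
time: 0.93
position: [0.4654, 0.2858, 0.2308]
eef_rot: [0.227, 0.974, -0.0, -0.0]
ft_force: [0.6, 0.7, -1.0]
opening: -0.0
gripper_force: 0.0
```

>>> send_rows --hand '[0, 0, 0, 0, 0, 0, 0, 0, 0, 0]' --pt "-3 -0.9 0" --pt "-3 -0.9 0" --pt "-3 -0.9 1" --pt "-3 -0.9 2" --pt "-1.5 -0.5 2" --pt "-1 -0.3 2" --pt "0 0 1" --pt "0 0 0" --pt "0 0 0" --pt "0 0 0" --turn '[0, 0, 0, 0, 0, 0, 0, 0, 0, 0]'

```text
time: 1.77
position: [0.5752, 0.1857, 0.1525]
eef_rot: [0.226, 0.974, 0.001, 0.0]
ft_force: [0.2, 0.2, 1.1]
opening: 0.004
gripper_force: 0.0
```

```bash
cat > m.py <<'E'
from cell import *;import numpy as np
from scipy.spatial.transform import Rotation as Ro
def rem(T):
    s=state();R=Ro.from_quat(s['eef_rot']).as_matrix()
    print(s['time'],s['position'].round(4),s['opening'],s['ft_force'].round(2),'zaxis',R[:,2].round(3),'cm',(100*R.T@(np.array(T)-s['position'])).round(2), 'back in tool (box -x):',(R.T@[-.785,-.62,0]).round(2))
E
python3 - <<'E'
from m import *;rem([.578,.181,.094]);import cv2
im=snapshot('side')['color'][160:320,160:340,::-1];cv2.imwrite('pics/s1.png',cv2.resize(im,None,fx=3.5,fy=3.5))
E
```

```text
1.7667 [0.5752 0.1857 0.1525] 0.004236991316672585 [0.16 0.21 1.13] zaxis [ 0.001  0.002 -1.   ] cm [-0.45 -0.32  5.85] back in tool (box -x): [ 0.43 -0.9  -0.  ]
```

View pics/s1.png

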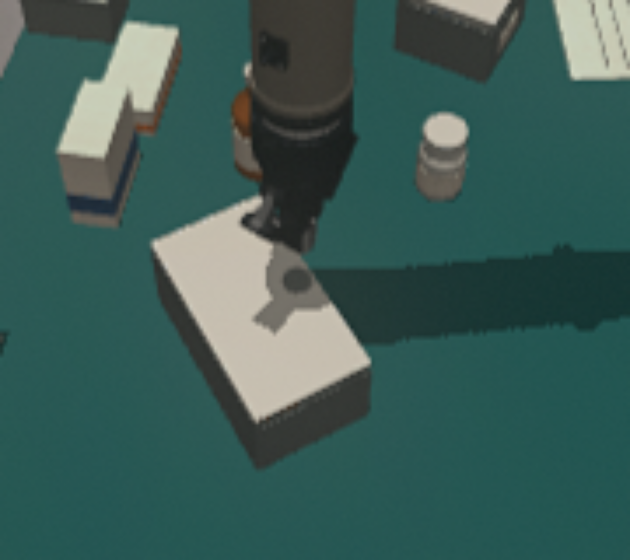

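The shut fingertips (crop about (300,243)) stand 6 cm above the pad (297,280), clear of the bottles. I'll correct the sideways offset and come down to just above it.

>>> send_rows --hand '[0, 0, 0, 0, 0, 0, 0]' --pt "-0.4 -0.3 1" --pt "0 0 2" --pt "0 0 1.5" --pt "0 0 0.5" --pt "0 0 0" --pt "0 0 0" --pt "0 0 0" --turn '[0, 0, 0, 0, 0, 0, 0]'

```text
time: 2.4
position: [0.5786, 0.1795, 0.1026]
eef_rot: [0.227, 0.974, 0.001, 0.001]
ft_force: [0.2, 0.3, 0.0]
opening: -0.001
gripper_force: 0.0
```

Run:
```python
from m import *;rem([.578,.181,.094])
```

```text
2.4 [0.5786 0.1795 0.1026] -0.0013085213605569148 [0.25 0.3  0.04] zaxis [ 0.002  0.001 -1.   ] cm [0.12 0.1  0.86] back in tool (box -x): [ 0.43 -0.9  -0.  ]
```

>>> send_rows --hand '[0, 0, 0, 0, 0, 0]' --pt "0 0 0.6" --pt "0 0 0.4" --pt "0 0 0.3" --pt "0 0 0.2" --pt "0 0 0.1" --pt "0 0 0" --turn '[0, 0, 0, 0, 0, 0]'

```text
time: 2.9
position: [0.5786, 0.1793, 0.0869]
eef_rot: [0.227, 0.974, 0.001, 0.001]
ft_force: [-0.8, -1.7, 7.7]
opening: 0.001
gripper_force: 3.6
```

7.7 N at 0.087 m is more than the 2 to 3 N of the pad, so it's at the stop. I'll press a touch more to be sure, then go up quickly and back off on the latch side.

>>> send_rows --hand '[0, 0]' --pt "0 0 0.1" --pt "0 0 0" --turn '[0, 0]'

```text
time: 3.07
position: [0.5787, 0.1794, 0.0868]
eef_rot: [0.227, 0.974, 0.001, 0.001]
ft_force: [-2.2, -0.6, 10.5]
opening: -0.001
gripper_force: 5.6
```

>>> send_rows --hand '[0, 0, 0, 0, 0, 0, 0, 0, 0, 0]' --pt "0 0 -3" --pt "0.4 -0.9 -3.5" --pt "1 -2 -3" --pt "1.3 -2.7 -2" --pt "1.3 -2.7 -1" --pt "1.3 -2.7 0" --pt "1.3 -2.7 0" --pt "0.6 -1.3 0" --pt "0 0 0" --pt "0 0 0" --turn '[0, 0, 0, 0, 0, 0, 0, 0, 0, 0]'

```text
time: 3.9
position: [0.4464, 0.0763, 0.2093]
eef_rot: [0.227, 0.974, 0.0, 0.0]
ft_force: [-0.4, 0.4, -0.5]
opening: -0.002
gripper_force: 0.0
```

Run:
```python
from m import *;rem([.578,.181,.094]);import cv2
im=snapshot('side')['color'][130:330,140:360,::-1];cv2.imwrite('pics/s2.png',cv2.resize(im,None,fx=2.9,fy=2.9))
```

```text
3.9 [0.4464 0.0763 0.2093] -0.0015371737354686918 [-0.36  0.42 -0.52] zaxis [ 0.     0.001 -1.   ] cm [-7.17 15.2  11.54] back in tool (box -x): [ 0.43 -0.9  -0.  ]
```

View pics/s2.png

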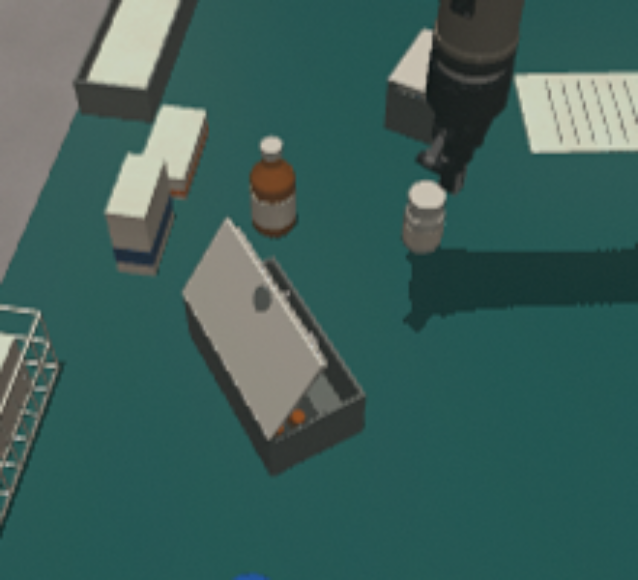

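The latch let go: the hatch is swinging up (edge from (225,222) to (322,362)), the gripper is well clear of it, and the bottles stand. Now I'll wait without moving.

>>> send_rows --hand '[0, 0, 0, 0, 0, 0, 0, 0, 0, 0]' --pt "0 0 0" --pt "0 0 0" --pt "0 0 0" --pt "0 0 0" --pt "0 0 0" --pt "0 0 0" --pt "0 0 0" --pt "0 0 0" --pt "0 0 0" --pt "0 0 0" --turn '[0, 0, 0, 0, 0, 0, 0, 0, 0, 0]'

```text
time: 4.78
position: [0.4468, 0.0764, 0.2093]
eef_rot: [0.227, 0.974, 0.0, 0.0]
ft_force: [-0.4, -0.6, -0.3]
opening: 0.003
gripper_force: 0.0
```

>>> send_rows --hand '[0, 0, 0, 0, 0, 0, 0, 0, 0, 0]' --pt "0 0 0" --pt "0 0 0" --pt "0 0 0" --pt "0 0 0" --pt "0 0 0" --pt "0 0 0" --pt "0 0 0" --pt "0 0 0" --pt "0 0 0" --pt "0 0 0" --turn '[0, 0, 0, 0, 0, 0, 0, 0, 0, 0]'

```text
time: 5.62
position: [0.4468, 0.0765, 0.2093]
eef_rot: [0.227, 0.974, 0.0, 0.0]
ft_force: [-0.8, -0.1, 0.1]
opening: -0.002
gripper_force: 0.0
```

>>> send_rows --hand '[0, 0, 0, 0, 0, 0, 0, 0, 0, 0]' --pt "0 0 0" --pt "0 0 0" --pt "0 0 0" --pt "0 0 0" --pt "0 0 0" --pt "0 0 0" --pt "0 0 0" --pt "0 0 0" --pt "0 0 0" --pt "0 0 0" --turn '[0, 0, 0, 0, 0, 0, 0, 0, 0, 0]'

```text
time: 6.45
position: [0.4468, 0.0765, 0.2093]
eef_rot: [0.227, 0.974, 0.0, 0.0]
ft_force: [0.9, -0.3, 0.7]
opening: -0.0
gripper_force: 0.0
```

>>> send_rows --hand '[0, 0, 0, 0, 0, 0, 0, 0, 0, 0]' --pt "0 0 0" --pt "0 0 0" --pt "0 0 0" --pt "0 0 0" --pt "0 0 0" --pt "0 0 0" --pt "0 0 0" --pt "0 0 0" --pt "0 0 0" --pt "0 0 0" --turn '[0, 0, 0, 0, 0, 0, 0, 0, 0, 0]'

```text
time: 7.28
position: [0.4468, 0.0764, 0.2093]
eef_rot: [0.227, 0.974, 0.0, 0.0]
ft_force: [-0.5, -0.2, -0.0]
opening: -0.001
gripper_force: 0.0
```

Run:
```python
from m import *;rem([.578,.181,.094]);import cv2
im=snapshot('side')['color'][130:330,140:360,::-1];cv2.imwrite('pics/s3.png',cv2.resize(im,None,fx=2.9,fy=2.9))
```

```text
7.2833 [0.4468 0.0764 0.2093] -0.0005786389287464943 [-0.49 -0.22 -0.01] zaxis [ 0.  0. -1.] cm [-7.15 15.18 11.53] back in tool (box -x): [ 0.43 -0.9  -0.  ]
```

View pics/s3.png

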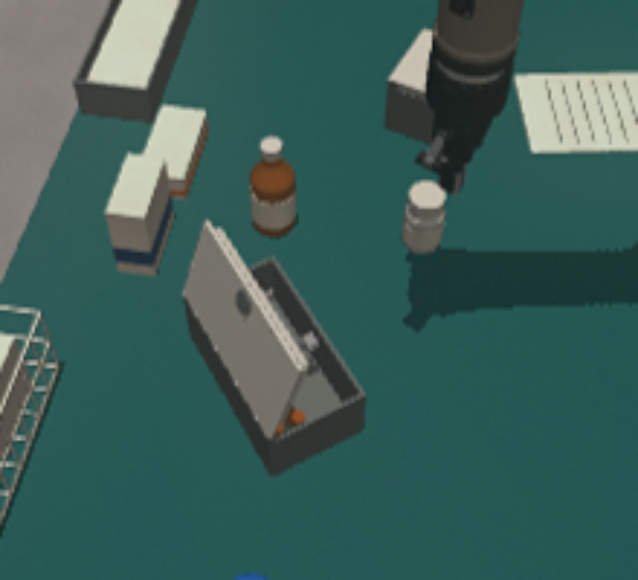

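The hatch now stands steeply open, with its free edge from (207,222) to (300,368), and nothing is touching it. Before handing in, I'll check that edge against the predicted edge for several angles.

Run:
```python
from h import *;import pickle
d=pickle.load(open('side.pkl','rb'))
ux=np.array([.785,.62,0]);uy=np.array([-.62,.785,0]);pad=np.array([.5785,.1815,0])
for a in(.9,1.1,1.25):
    for s in(-.0975,.0975):
        X=pad+.088*ux+s*uy+[0,0,.085]-.104*np.cos(a)*ux+.104*np.sin(a)*np.array([0,0,1])
        c=d['R']@X+d['t'];u=c[:2]/c[2]*d['fx']+[d['cx'],d['cy']];print(a,((u-[140,130])*2.9).round())
```

```text
0.9 [239. 218.]
0.9 [332. 362.]
1.1 [223. 218.]
1.1 [316. 363.]
1.25 [209. 219.]
1.25 [302. 366.]
```

The edge matches 1.25 rad, so the hatch is at its stop.

```bash
python3 -c "
from cell import *
print(sign_off())"
```

```text
the job is handed in; nothing more can be done
None
```

The long box's hatch was pressed once to its stop, popped up by itself and stayed open at about 1.25 rad with the arm clear; the square box's pad was never touched, nothing in view moved, and the job is handed in (no verdict was returned).

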